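Let the fondue-fork rack down on its winch and pin the crank

TASK

Swing the winch pawl off the ratchet wheel and hold it off while the weight of the fork rack turns the crank slowly back, then let the pawl drop in again so that the crank comes to rest with its eye over the lock hole and the forks down in the caquelon. Then take the steel lock pin from its small wooden rest, push it through the crank eye and fully home into the lock hole, and let go. Never let the crank race back, and leave everything else on the table where it stands.

Things in the scene. Friction and masses are not known exactly. Their poses are not given: they have to be found in the camera images.
- deck: The winch's sloped aluminium face plate, fixed, tilted 32 degrees to face up and towards the robot. Origin on its surface on the axis of crank and wheel, 115 mm above the table. z: the plate's outward normal (crank, pawl and lock hole axes are parallel to it); x: straight up the slope; y: across it. The plate spans x -120 to 95, y -133 to 93 mm; a mast 418 mm high stands beyond its +y edge.
- crank (a joint): Crank and ratchet wheel angle, rad; grows counter-clockwise seen from outside (rack wound up). 0: eye over the lock hole. Starts at 1.3 to 3.7, held by the pawl. The load pulls it towards less; with the pawl off a drag brake lets it turn at only 0.4 to 0.85 rad/s. It ends at -0.72; the knob can wind it up again. With the pawl in it rests at 0 or a multiple of 0.449 (14 teeth).
- knob_top (a point): Top of the crank's wooden knob, 20 mm across, 36 mm tall, 62 mm from the crank's axis, its top 74 mm above the plate. The crank's steel arm, 20 mm wide, lies 30 to 38 mm above the plate with the knob at one end and the eye at the other; below it is the toothed steel wheel, 45 mm radius, 6 to 16 mm above the plate.
- pawl (a joint): Pawl angle, rad: 0 (within 0.05) in a tooth gap, growing off the wheel; the tip clears the teeth beyond 0.22; limit 0.50. A light spring drives it in. It comes off under load with 3 to 8 N at the post and winds the crank up by up to 0.1 rad as it does. To stop the crank at 0, let the pawl in while the crank is between 0.36 and 0.05.
- tab (a point): On the axis of the pawl's finger post, 45 mm above the plate. The post is plain steel, 12 mm across, along deck z, free from 16 to 62 mm above the plate. Pawl in, it stands at deck x -85, y -95 mm. It turns about the pawl pivot, 57 mm away at deck x -45, y -54; the pawl comes off clockwise seen from outside, the post moving first to deck -x and +y, 17 mm for 0.3 rad.
- eye (a point): Centre of the crank eye's hole at the eye's upper face, 38 mm above the plate, 62 mm from the crank's axis. The eye is a flat 28 x 28 mm steel end, 8 mm thick, with a round 13 mm hole along deck z.
- lock_hole (a point): Mouth of the lock hole: centre of the upper face of a fixed steel block, 28 x 28 mm, 26 mm tall, on the plate at deck x +62, y 0, with a round 13 mm hole along deck z, 26 mm deep. The crank eye passes 4 mm above it.
- rack (a joint): Height in m of the fork rack (a steel arm with a row of five hanging fondue forks on the mast) above its lowered position: 0.018 m per rad of the crank. Lowered, the arm is 250 mm above the table (fork handles reach 75 mm higher); it runs 250 mm from the mast, straight away from the crank over the caquelon. The mast stands 135 mm to the +y side of the crank's axis and 30 mm beyond it.
- pin_mid (a point): Middle of the loose steel lock pin, 72 mm long; its z points along the pin to the grip end. From the tip: 6 mm conical nose, 10 mm thick shank to 36 mm, collar 22 mm across from 36 to 40 mm, round grip 16 mm thick from 40 to 72 mm. It starts upright in the rest, collar on the rest's top, this point 40 mm above the table. Home in the lock, the collar lies on the crank eye.
- pin_tip (a point): The tip of the pin's nose, on its axis, 36 mm below the middle. Home in the lock it is 24 mm below the mouth of the lock hole.
- rest: Plain spruce block, 44 x 44 x 40 mm, fixed to the table, with an upright hole in which the pin stands. Origin under its centre. A jar and a shaker stand close by on its two y sides (centres about 58 mm away along its own y axis), so only its x sides are free for fingers.
- caquelon: Terracotta-brown ceramic fondue pot, 190 mm across plus two side handles, 85 mm tall, under the forks. Origin under its centre. To be left alone.
- burner: Aluminium burner, 100 mm across, 58 mm tall. Origin under its centre. To be left alone.
- jar: Small amber glass jar, 52 mm across, 82 mm tall, beside the rest. Origin under its centre. To be left alone.
- shaker: White ceramic shaker, 48 mm across, 88 mm tall, beside the rest. Origin under its centre. To be left alone.
- mill: Dark wooden pepper mill, 58 mm across, 148 mm tall. Origin under its centre. To be left alone.
- bowl: White ceramic bowl, 84 mm across, 40 mm tall. Origin under its centre. To be left alone.
- mug: Blue ceramic mug, 76 mm across plus handle, 85 mm tall. Origin under its centre. To be left alone.

How it is judged:
On the way, in this order (a step that is already met when the one before it is completed fails the run):
1. the pawl is held off the wheel and the crank turns back under the load (value of joint pawl above 0.2 rad and velocity of joint crank below -0.1 rad/s), for 0.3 s.
2. the pawl is back in the wheel and the crank rests with its eye over the lock hole (value of joint crank between -0.08 and 0.08 rad and value of joint pawl below 0.09 rad and velocity of joint crank between -0.05 and 0.05 rad/s), for 0.3 s.
At the end, for the whole second after the job is handed in: Crank within 0.08 rad of the lock position, pawl in (below 0.09 rad), rack within 6 mm of lowered; pin through the eye in the lock hole, tip at least 18 mm below the hole's mouth, within 4 mm of its axis and 0.2 rad of its direction (value of joint crank between -0.08 and 0.08 rad and value of joint pawl below 0.09 rad and z of pin_tip in the frame of lock_hole below -0.018 m and x of pin_tip in the frame of lock_hole between -0.004 and 0.004 m and y of pin_tip in the frame of lock_hole between -0.004 and 0.004 m and angle between the z axis of pin_mid and the z axis of deck, either way round below 0.2 rad and value of joint rack between -0.006 and 0.006 m); the robot touches nothing.
It fails at once if the crank raced back (faster than 2 rad/s) (velocity of joint crank below -2 rad/s).
It fails at once if another thing on the table was moved more than 30 mm or knocked over (distance of any of caquelon, burner, jar, shaker, mill, bowl, mug from where it was at the start of the episode above 0.03 m or angle between any of caquelon, burner, jar, shaker, mill, bowl, mug's own z axis and vertical above 0.5 rad).
It also fails if it takes over 67 s, if anything falls off the work surface, if the arm or the gripper's body presses on something with over 40 N, if the wrist force passes 120 N, or if a joint passes its speed limit or range.

ROBOT

A 6-joint arm with a two-finger parallel gripper is mounted at the origin on the work surface. World frame = base frame: x ahead of the robot, y to its left, z up, the work surface at z = 0. Lengths are in m, angles in rad, forces in N, time in s.
With the tool pointing down it reaches from about 0.225 to 0.725 m from the base axis. Payload 3.1 kg.
Tool frame: the origin (TCP) lies at the very end of the fingers, on their centre line; the grasp point (between the pads) lies 19 mm behind it (grip_point_offset is the distance from the TCP to the grasp point, in m); z points along the fingers, y is the line along which they close (so a half turn about z gives the same grasp; the last joint's range is limited). The gripper opens to 85 mm and grips with 20 to 120 N. Pads are 22 mm wide; open, the fingers measure 114 mm over their backs; the gripper's body (76 mm by 85 mm) begins 54 mm behind the grasp point. The pads swing forward as they close: fully open they stand 13 mm farther back than shut.
Start: joints at [1.088, 0.048, 0.099, 1.622, 0, 1.443], TCP at [0.182, 0.492, 0.231] pointing down, gripper open.
Joint ranges: [-2.91, 2.91], [-0.99, 1.94], [-1.21, 1.42], [-2.12, 2.29], [-1.49, 1.47], [-3.14, 3.14]. Speed limits (rad/s): [2.79, 2.79, 3.14, 3.14, 3.14, 3.14].

INTERFACE

Orientations are given as a rotation vector (axis times angle).
In Python, from rig import state, get_image, camera_model, close_job, look_for, regions_of, tip_of, grip_point_offset gives the robot as it stands. The module is installed in compiled form; this text tells all that it offers.
- The arm moves only by the tool carry_out, never from a script. Its argument "moves" is a list of rows, each an object of numbers: "dx", "dy", "dz": the shift along the tool's x, y, z in m; "rx", "ry", "rz": the turn, a rotation vector about the tool's x, y, z in degrees; "grip": the finger opening in m, from 0 to 0.0854. In form: [{"dx": .., "dy": .., "dz": .., "rx": .., "ry": .., "rz": .., "grip": ..}, ...]. A call has 1 to 12 rows; each row is the pose to reach, as a shift and turn from the pose commanded when the call began, along the tool's axes at that moment; what a row does not reach only later rows make up. A row lasts 1/8 s, in which the tool goes at most 62.5 mm and 10.7 degrees, less where a joint would pass 70% of its speed; a pose out of reach is approached as far as the arm can. A call with a gripper value outside its range is refused whole. The fingers move at their own pace and stop on an object; the grip force is fixed at half the most. Time passes only in rows, so rows that repeat a pose let the fingers close. It gives the time, the measured TCP pose, the force, the opening and the grip force at its end, in the units of the state.
- state(): the state, without advancing time (a new reading comes with each control period).
- get_image(name): name is "scene" or "top"; returns the picture (400x640x3 uint8, red, green, blue); there is no depth.
- camera_model(name): a dict with "mtx" (3x3 intrinsics, pixels), "k1" (the pictures are not rectified: a ray, as slopes to the right and down, at radius r is drawn at 1 + k1 r^2 times it, then the intrinsics apply), "camera_from_world" (4x4, takes a point from world to camera coordinates). Camera axes: x right, y down, z forward; pixel columns grow to the right and rows downward; lengths in m; the calibration is good to about 2 mm. A picture is of the moment at which its call begins. camera_model takes no time and is no camera call.
- close_job(): hands the job in; it is judged then, once.
Trained networks look in the newest picture that a camera, given by its name, has taken for a name from the list of things; names that differ only in an ending like _2 or _b are one class to them, and where a whole thing is asked for, a point or a joint stands for the part that bears it (a point fixed in the world has none). Each returns a list of dicts, best first, with "conf" (0 to 1); they miss things now and then, are a little off and sometimes report something else, mostly with a low value. They report only what shows in the picture. A call takes as long as a camera call.
- look_for(thing, camera): "xy" ([column, row] in pixels, amid what is visible of it).
- regions_of(thing, camera): "pixels" (400x640 bool, what is visible of it) and "xy" ([column, row] in pixels, amid what is visible of it).
- tip_of(thing, camera): "xy" ([column, row] in pixels: a listed point, or the origin of a listed thing).
The state is a dict: "time": time; "joint_pos": joint angles; "qvel": joint speeds; "effort": joint torques, N m; "eef_pos": TCP position; "eef_rot": TCP orientation; "ft_force": force on the tool from outside, world axes, zero at the start; "moment": the same for the moment, N m; "opening": finger opening in m; "gripper_force": force on a finger pad.
Only numpy, scipy, OpenCV 4.12 (cv2) and the standard library are available. Lean on these libraries where they do the work, as an engineer would, in place of code of your own. Each camera call takes 0.05 s, during which the arm holds its last target. There are 200 camera calls.

## Working session

There is one attempt and no reset: what is moved stays moved. The work goes in short steps, Python scripts to look and compute and a tool call to move; the robot and the scene stay as the last step left them, time stands still between calls to the robot, and variables do not carry over. Pictures are saved under pics/ and viewed, at most 10 in all, crops included, and the job is handed in when it is done.

Besides the shell and the picture viewer there is one more tool, called after "Emit:" as name(argument=value, ...), one argument or row to a line, values as JSON. carry_out: Moves the arm, as the interface text tells. Its arguments: {"type":"object","properties":{"moves":{"type":"array","items":{"type":"object","properties":{"dx":{"type":"number"},"dy":{"type":"number"},"dz":{"type":"number"},"rx":{"type":"number"},"ry":{"type":"number"},"rz":{"type":"number"},"grip":{"type":"number"}}}}},"required":["moves"]}

```bash
mkdir -p pics; ls; cat > h.py <<'E'
import numpy as np, cv2
from rig import *
from scipy.spatial.transform import Rotation as R
E
python3 - <<'E'
from h import *
for c in("scene","top"):
    im=get_image(c); cv2.imwrite(f"pics/{c}0.png",im[...,::-1])
    m=camera_model(c); print(c,m["mtx"],m["k1"],np.round(m["camera_from_world"],4).tolist())
    for t in["deck","knob_top","tab","eye","lock_hole","pin_mid","pin_tip","rest"]:
        print(c,t,[(np.round(d["xy"],1).tolist(),round(d["conf"],2)) for d in tip_of(t,c)[:2]])
print(state(),grip_point_offset)
E
```

```text
pics
scene [[486.18544652   0.         323.31626372]
 [  0.         486.18544652 197.06361205]
 [  0.           0.           1.        ]] -0.12782481742863058 [[0.7897, 0.6135, -0.0014, -0.4368], [0.4489, -0.5793, -0.6804, -0.1305], [-0.4182, 0.5367, -0.7329, 1.746], [0.0, 0.0, 0.0, 1.0]]
scene deck [([357.9, 197.8], 0.74), ([228.5, 286.8], 0.66)]
scene knob_top [([347.3, 184.5], 0.86)]
scene tab [([312.8, 194.4], 0.59)]
scene eye [([362.1, 181.3], 0.61)]
scene lock_hole []
scene pin_mid [([228.0, 278.7], 0.63), ([241.0, 232.9], 0.35)]
scene pin_tip [([246.1, 277.1], 0.61), ([362.2, 200.7], 0.53)]
scene rest [([230.4, 286.1], 0.86), ([246.7, 277.9], 0.53)]
top [[483.89746901   0.         327.33833948]
 [  0.         483.89746901 202.86521254]
 [  0.           0.           1.        ]] 0.050899587718364996 [[0.0145, -0.9999, -0.0057, -0.0313], [-0.9843, -0.0133, -0.1759, 0.5749], [0.1758, 0.0082, -0.9844, 1.5448], [0.0, 0.0, 0.0, 1.0]]
top deck [([287.7, 188.5], 0.97), ([417.4, 237.4], 0.59)]
top knob_top [([304.5, 193.2], 0.58)]
top tab [([302.9, 229.8], 0.67), ([433.3, 245.1], 0.41)
[... 158 characters left out ...]
 [([417.5, 239.2], 0.58)]
{'time': 0.9, 'joint_pos': array([1.08820820e+00, 4.79923507e-02, 9.92456514e-02, 1.62205225e+00,
       1.92600502e-05, 1.44299462e+00]), 'qvel': array([ 0.00012509,  0.00064562, -0.00031683, -0.00055363, -0.00171233,
        0.00083153]), 'effort': array([ 3.21404214e-04, -3.38638794e+01,  3.20158088e+01,  8.86446778e-04,
       -8.95025528e-05,  2.42619642e-06]), 'eef_pos': array([0.18238131, 0.49229048, 0.23133846]), 'eef_rot': array([-5.54375544e-01, -3.09227292e+00, -5.16529919e-06]), 'ft_force': array([-0.51357377,  0.07217981,  0.44774655]), 'moment': array([-0.0162381 , -0.02214022, -0.00806025]), 'gripper_force': 0.0, 'opening': 0.08550639658731499} 0.0187
```

```bash
python3 - <<'E'
import cv2,numpy as np
a=cv2.imread("pics/scene0.png")[120:330,190:470];b=cv2.imread("pics/top0.png")[100:310,200:480]
cv2.imwrite("pics/c0.png",cv2.resize(a,None,fx=2.85,fy=2.85,interpolation=3)); cv2.imwrite("pics/c1.png",cv2.resize(b,None,fx=2.85,fy=2.85,interpolation=3))
E
```

```text
(no output)
```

View pics/c0.png

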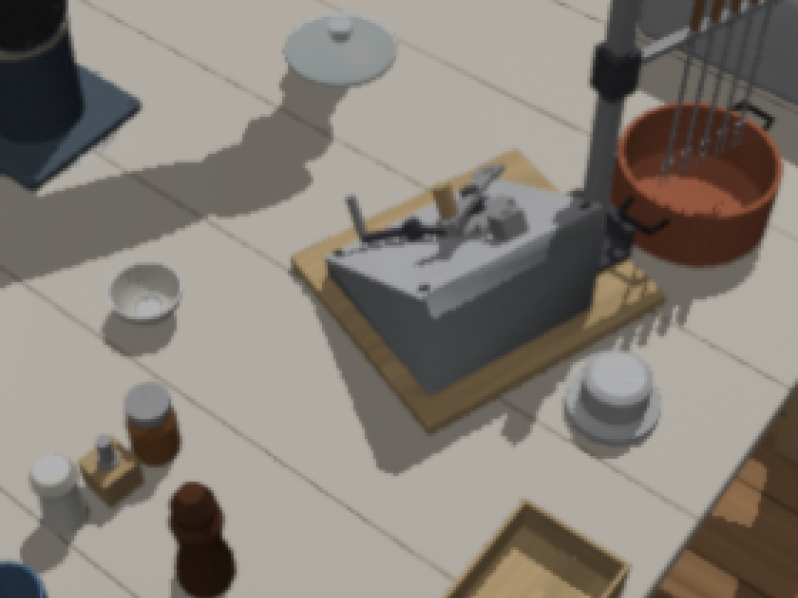

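View pics/c1.png

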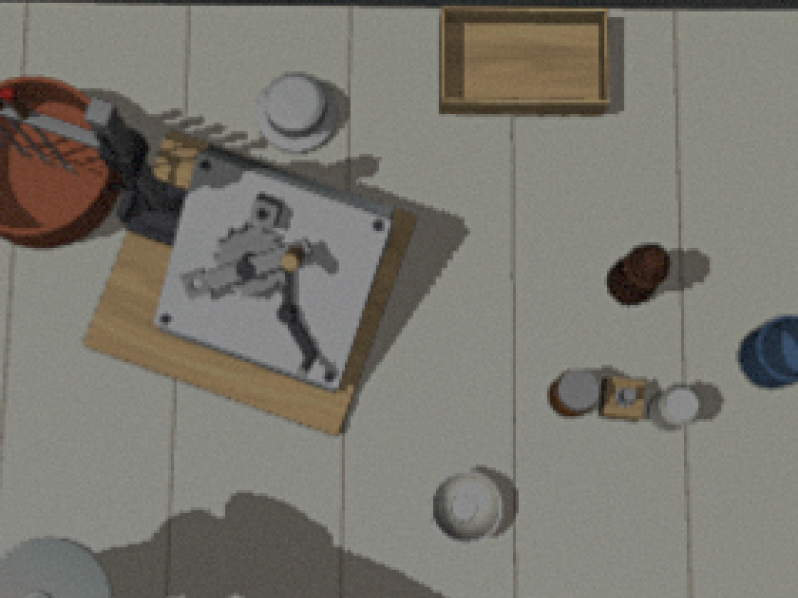

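The deck sits left of centre, yawed about -16°, with the post at lower right. The crank knob is towards -y and the eye on the left. The rest is between the jar and the shaker. I'll zoom in on the deck and pick points for a fit.

```bash
python3 - <<'E'
import cv2,numpy as np
a=cv2.imread("pics/scene0.png")[170:260,300:410];b=cv2.imread("pics/top0.png")[145:245,250:350]
cv2.imwrite("pics/z0.png",cv2.resize(a,None,fx=7,fy=6.6667,interpolation=2)); cv2.imwrite("pics/z1.png",cv2.resize(b,None,fx=6,fy=6,interpolation=2))
E
```

```text
(no output)
```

View pics/z0.png

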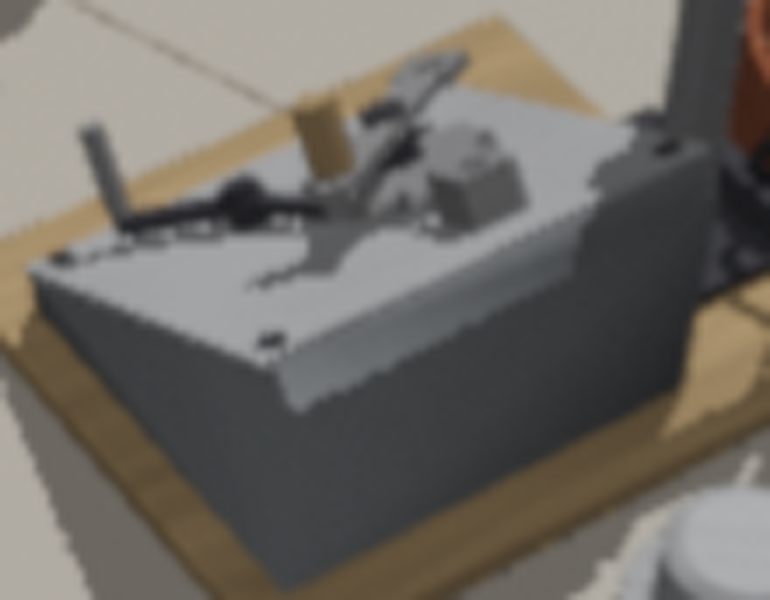

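View pics/z1.png

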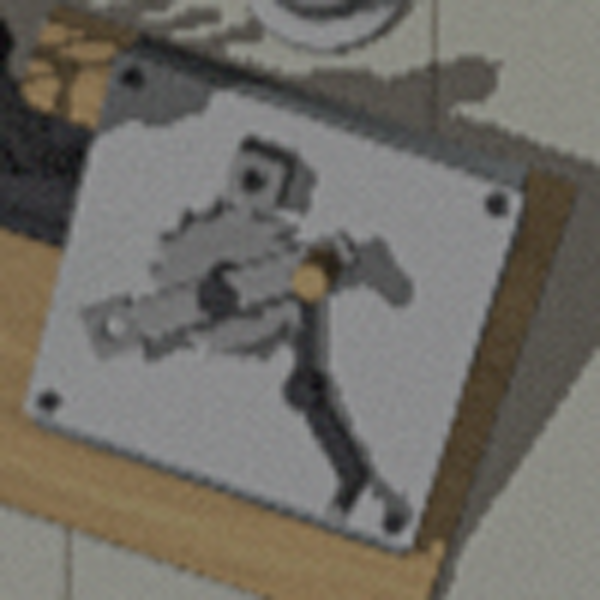

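Top zoom: the lock hole is at about (253,180), knob top (310,282), eye (110,327) and plate corners (525,188), (412,552), (27,412). Scene zoom: post top (92,128), knob top (320,98), block hole (480,150) and corners (280,370), (35,268).

```bash
cat >> h.py <<'E'
CM={c:camera_model(c) for c in("scene","top")}
def proj(c,P):
    m=CM[c];p=np.atleast_2d(P)@m["camera_from_world"][:3,:3].T+m["camera_from_world"][:3,3]
    s=p[:,:2]/p[:,2:];s=s*(1+m["k1"]*(s**2).sum(1,keepdims=True))
    return s*m["mtx"][0,0]+m["mtx"][:2,2]
def ray(c,px):
    m=CM[c];u=(np.array(px)-m["mtx"][:2,2])/m["mtx"][0,0];s=u.copy()
    for _ in range(20): s=u/(1+m["k1"]*(s@s))
    A=m["camera_from_world"];d=A[:3,:3].T@np.array([*s,1]);return -A[:3,:3].T@A[:3,3],d
def at_z(c,px,z): o,d=ray(c,px);return o+d*(z-o[2])/d[2]
def deckT(x,y,yaw,t=np.radians(32)):
    # z outward tilted toward robot (-x), x up slope
    Rm=R.from_euler("z",yaw).as_matrix()@np.array([[np.cos(t),0,-np.sin(t)],[0,1,0],[np.sin(t),0,np.cos(t)]])
    return Rm,np.array([x,y,.115])
E
python3 - <<'E'
from h import *
from scipy.optimize import least_squares
T=lambda u,v:("top",250+(u+.5)/6-.5,145+(v+.5)/6-.5)
S=lambda u,v:("scene",300+(u+.5)/7-.5,170+(v+.5)/6.6667-.5)
obs=[("TR",(95,-133,0),T(525,188)),("BR",(-120,-133,0),T(412,552)),("BL",(-120,93,0),T(27,412)),("lock",(62,0,26),T(253,180)),("knob",'k',T(310,282)),("eye",'e',T(110,327)),
("TR",(95,-133,0),S(280,370)),("BR",(-120,-133,0),S(35,268)),("TL",(95,93,0),S(710,150)),("lock",(62,0,26),S(480,150)),("knob",'k',S(320,98)),("post",(-85,-95,62),S(92,128))]
def pt(p,c):
    a=p[3]
    if c=='k': return np.array([-.062*np.cos(a),-.062*np.sin(a),.074])
    if c=='e': return np.array([.062*np.cos(a),.062*np.sin(a),.038])
    return np.array(c)/1e3
def f(p):
    Rm,t=deckT(*p[:3]);r=[]
    for n,c,(cam,u,v) in obs: r+=list(proj(cam,Rm@pt(p,c)+t)[0]-[u,v])
    return np.array(r)
s=least_squares(f,[.53,.1,-.28,1.8],loss="soft_l1");print(s.x)
for o,e in zip(obs,f(s.x).reshape(-1,2)):print(o[0],o[2][0],e.round(1))
Rm,t=deckT(*s.x[:3]);print(Rm.round(4),t)
for n,q in dict(lock=(62,0,26),tab=(-85,-95,45),ptop=(-85,-95,62)).items():print(n,Rm@(np.array(q)/1e3)+t,proj("top",Rm@(np.array(q)/1e3)+t))
for z in(.04,):print("rest top",at_z("top",[418.8,239.7],z))
# rest / pin / jar / shaker regions
for th in["rest","jar","shaker","pin_mid"]:
    for c in("top","scene"):
        for d in regions_of(th,c)[:2]:
            g=d["pixels"];print(th,c,round(d["conf"],2),np.round(d["xy"],1),g.sum(), cv2.minAreaRect(np.argwhere(g)[:,::-1].astype(np.float32)))
for th in["mill","bowl","mug","jar","shaker","burner","rest","pin_mid"]:
    for d in tip_of(th,"top")[:1]:print(th,round(d["conf"],2),at_z("top",d["xy"],.04 if th=="pin_mid" else 0).round(3))
E
python3 - <<'E'
import cv2
a=cv2.imread("pics/scene0.png")[255:305,200:260];b=cv2.imread("pics/top0.png")[215:265,385:445]
cv2.imwrite("pics/r.png",cv2.vconcat([cv2.resize(x,None,fx=8,fy=6,interpolation=2) for x in(a,b)]))
E
```

```text
[ 0.60669738  0.10058562 -0.31841654  2.24270745]
TR top [-0.7 -0.6]
BR top [-0.4 -1.6]
BL top [-1.2 -0.6]
lock top [-0.6 -0.8]
knob top [-0.7 -1. ]
eye top [-0.1 -0.1]
TR scene [-2.2 -0.8]
BR scene [-1.5  0.5]
TL scene [-0.3 -1.2]
lock scene [-1.3  2.1]
knob scene [-1.   0.4]
post scene [-0.4  0.2]
[[ 0.8054  0.3131 -0.5033]
 [-0.2655  0.9497  0.1659]
 [ 0.5299  0.      0.848 ]] [0.60669738 0.10058562 0.115     ]
lock [0.64354802 0.08843843 0.16990424] [[291.19954803 173.77258935]]
tab [0.48584813 0.04039333 0.10811903] [[306.62555882 227.3510365 ]]
ptop [0.47729234 0.0432136  0.12253584] [[305.43865955 229.48310522]]
rest top [ 0.45905301 -0.32354695  0.04      ]
rest top 0.73 [401.9 237.7] 219 ((401.0, 236.5), (15.0, 16.0), 90.0)
rest top 0.69 [434.9 242.7] 242 ((436.10003662109375, 242.70004272460938), (14.758047103881836, 18.335756301879883), 63.43495178222656)
rest scene 0.52 [228.1 284.7] 317 ((228.75001525878906, 285.2500305175781), (22.62741470336914, 19.091880798339844), 45.0)
jar top 0.76 [401.4 237. ] 243 ((400.5, 237.0), (16.0, 17.0), 90.0)
jar scene 0.56 [245.2 269.3] 4
[... 285 characters left out ...]
27246094, 242.40003967285156), (13.86362075805664, 17.8885440826416), 63.43495178222656)
shaker top 0.65 [209.7 157.6] 2644 ((208.67166137695312, 158.77896118164062), (62.56413269042969, 62.302085876464844), 58.392494201660156)
shaker scene 0.59 [211.4 295.4] 407 ((210.1832733154297, 293.1131591796875), (27.512313842773438, 16.4132137298584), 70.34617614746094)
pin_mid scene 0.53 [228.3 277.7] 75 ((227.5, 278.5), (11.0, 7.0), 90.0)
mill 0.67 [ 0.465 -0.264  0.   ]
bowl 0.96 [ 0.333 -0.154  0.   ]
mug 0.9 [ 0.515 -0.502  0.   ]
jar 0.51 [ 0.462 -0.264  0.   ]
shaker 0.76 [ 0.441 -0.373  0.   ]
burner 0.78 [0.808 0.055 0.   ]
rest 0.58 [ 0.465 -0.327  0.   ]
pin_mid 0.43 [ 0.458 -0.326  0.04 ]
```

View pics/r.png

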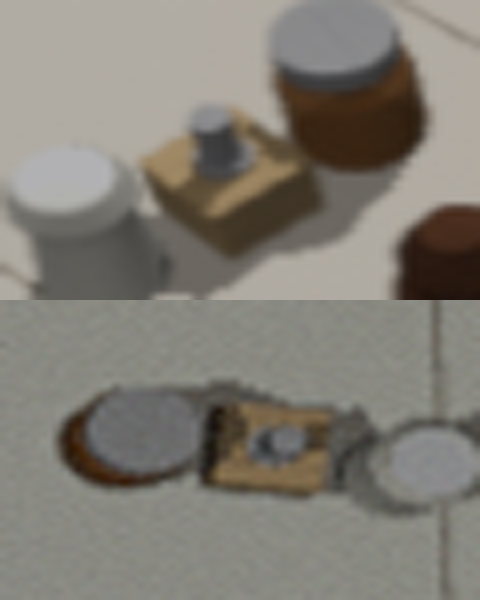

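```bash
cat >> h.py <<'E'
def go(P,Rt,label=""):
    """print shift/turn in the tool frame from the measured pose to P,Rt"""
    s=state();R0=R.from_rotvec(s["eef_rot"])
    print(label,"d(mm)",(R0.inv().apply(P-s["eef_pos"])*1e3).round(1),"rot(deg)",np.degrees((R0.inv()*R.from_matrix(Rt)).as_rotvec()).round(1),"t",round(s["time"],2))
E
python3 - <<'E'
from h import *
from scipy.optimize import least_squares
T=lambda u,v:("top",250+(u+.5)/6-.5,145+(v+.5)/6-.5)
S=lambda u,v:("scene",300+(u+.5)/7-.5,170+(v+.5)/6.6667-.5)
B=lambda u,v:("top",385+(u+.5)/8-.5,215+(v-300+.5)/6-.5)
C=lambda u,v:("scene",200+(u+.5)/8-.5,255+(v+.5)/6-.5)
a=5*2*np.pi/14;k=(-62*np.cos(a),-62*np.sin(a),74);e=(62*np.cos(a),62*np.sin(a),38)
obs=[((95,-133,0),T(525,188)),((-120,-133,0),T(412,552)),((-120,93,0),T(27,412)),((62,0,26),T(253,180)),(k,T(310,282)),(e,T(110,327)),
((95,-133,0),S(280,370)),((-120,-133,0),S(35,268)),((95,93,0),S(710,150)),((62,0,26),S(480,150)),(k,S(320,98)),((-85,-95,62),S(92,128))]
pins=[B(288,438),C(212,118)]
def f(p):
    Rm,t=deckT(*p[:3]);b=dict(top=p[3:5],scene=p[5:7]);r=list(p[3:7]/.6)
    for c,(cam,u,v) in obs: r+=list((proj(cam,Rm@(np.array(c)/1e3)+t)[0]+b[cam]-[u,v])/.8)
    for cam,u,v in pins: r+=list((proj(cam,[*p[7:9],.076])[0]+b[cam]-[u,v])/.6)
    return np.array(r)
s=least_squares(f,[.6,.1,-.3,0,0,0,0,.46,-.32],loss="soft_l1");print(s.x.round(4),f(s.x).round(1))
Rm,t=deckT(*s.x[:3]);np.savez("fit.npz",R=Rm,t=t,pin=s.x[7:9])
print("lock",Rm@[.062,0,.026]+t,"tab",Rm@[-.085,-.095,.045]+t)
j=at_z("top",B(145,430)[1:],.082);h=at_z("top",B(435,460)[1:],.088);print(j,h,(j+h)/2,"rest y ang",np.degrees(np.arctan2(*(j-h)[[1,0]])))
# post pose
p=Rm@[-.716,.698,0];Rt=np.c_[np.cross(p,-Rm[:,2]),p,-Rm[:,2]]
for hgt in(.09,.03): go(Rm@[-.085,-.095,hgt]+t,Rt,f"post {hgt}")
E
```

```text
[ 0.6068  0.1005 -0.3199  0.411   0.5602  0.7532 -0.1163  0.4634 -0.3219] [ 0.7  0.9  1.3 -0.2 -0.3  0.  -0.  -1.3 -1.  -0.1 -0.1 -0.3 -0.4 -0.6
  0.5  0.5 -1.9 -1.1 -0.9  0.5  0.6 -1.5 -0.7  2.5 -0.3  0.4  0.4  0.1
  0.3  0.3  0.4  0. ]
lock [0.64363549 0.08834006 0.16990424] tab [0.48586498 0.04052737 0.10811903]
[ 0.46492509 -0.26503975  0.082     ] [ 0.45014281 -0.37806026  0.088     ] [ 0.45753395 -0.32155     0.085     ] rest y ang 82.54841813629334
post 0.09 d(mm) [-417.7 -319.    85. ] rot(deg) [ 12.3 -30.6 -46.5] t 1.7
post 0.03 d(mm) [-449.5 -317.9  135.9] rot(deg) [ 12.3 -30.6 -46.5] t 1.7
```

Emit:
carry_out(
  moves=[
    {"dx":-0.15,"dy":-0.115,"dz":0.03,"rx":4,"ry":-10,"rz":-15,"grip":0.034},
    {"dx":-0.418,"dy":-0.319,"dz":0.085,"rx":12.3,"ry":-30.6,"rz":-46.5,"grip":0.034},
    {"dx":-0.418,"dy":-0.319,"dz":0.085,"rx":12.3,"ry":-30.6,"rz":-46.5,"grip":0.034},
    {"dx":-0.418,"dy":-0.319,"dz":0.085,"rx":12.3,"ry":-30.6,"rz":-46.5,"grip":0.034},
    {"dx":-0.418,"dy":-0.319,"dz":0.085,"rx":12.3,"ry":-30.6,"rz":-46.5,"grip":0.034},
    {"dx":-0.418,"dy":-0.319,"dz":0.085,"rx":12.3,"ry":-30.6,"rz":-46.5,"grip":0.034},
    {"dx":-0.418,"dy":-0.319,"dz":0.085,"rx":12.3,"ry":-30.6,"rz":-46.5,"grip":0.034},
    {"dx":-0.418,"dy":-0.319,"dz":0.085,"rx":12.3,"ry":-30.6,"rz":-46.5,"grip":0.034},
    {"dx":-0.418,"dy":-0.319,"dz":0.085,"rx":12.3,"ry":-30.6,"rz":-46.5,"grip":0.034},
    {"dx":-0.418,"dy":-0.319,"dz":0.085,"rx":12.3,"ry":-30.6,"rz":-46.5,"grip":0.034},
    {"dx":-0.418,"dy":-0.319,"dz":0.085,"rx":12.3,"ry":-30.6,"rz":-46.5,"grip":0.034},
  ],
)

```text
time: 3.08
eef_pos: [0.4632, 0.0481, 0.1463]
eef_rot: [-0.626, 2.564, -0.402]
ft_force: [-0.1, -0.4, 0.4]
opening: 0.0339
gripper_force: 0.0
```

```bash
cat >> h.py <<'E'
_f=np.load("fit.npz");Rm,t=_f["R"],_f["t"];pin=_f["pin"]
D=lambda *q:Rm@np.array(q)+t
def shot(n,c,r0,r1,c0,c1,f):
    im=get_image(c)[r0:r1,c0:c1,::-1];return cv2.resize(im,None,fx=f,fy=f,interpolation=2)
def indeck(): return (Rm.T@(state()["eef_pos"]-t)*1e3).round(1)
p=Rm@[-.716,.698,0];Rpost=np.c_[np.cross(p,-Rm[:,2]),p,-Rm[:,2]]
E
python3 - <<'E'
from h import *
s=state();print(indeck(),s["joint_pos"].round(2),s["opening"],s["ft_force"].round(1))
go(D(-.085,-.095,.03),Rpost)
a=shot(0,"top",150,260,250,370,6);b=shot(0,"scene",150,240,280,410,5)
cv2.imwrite("pics/p1.png",cv2.vconcat([cv2.resize(a,(400,366)),cv2.resize(b,(400,234))]))
E
```

```text
[-85.1 -94.9  90. ] [ 0.11 -0.69 -0.76  0.99 -0.22 -0.43] 0.03387859270503259 [-0.1 -0.4  0.4]
 d(mm) [ 0.  -0.1 60. ] rot(deg) [-0.  0.  0.] t 3.08
```

View pics/p1.png

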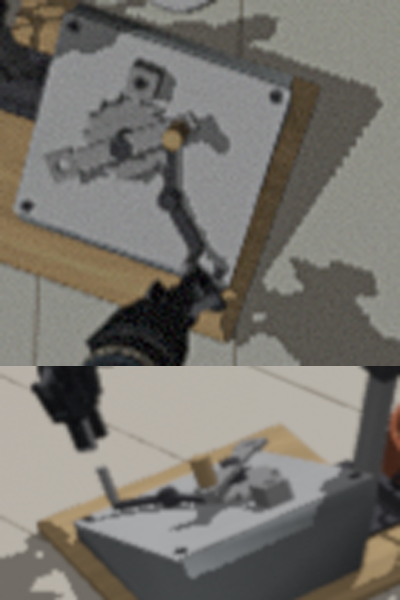

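The open fingers hover just off the post's end, in line with its axis, and the crank is visible in both views. Next I descend over the post.

Emit:
carry_out(
  moves=[
    {"dz":0.015,"grip":0.034},
    {"dz":0.03,"grip":0.034},
    {"dz":0.04,"grip":0.034},
    {"dz":0.05,"grip":0.034},
    {"dz":0.06,"grip":0.034},
    {"dz":0.06,"grip":0.034},
  ],
)

```text
$.moves[0]: bad value
```

```bash
python3 - <<'E'
from h import *
s=state();print(indeck(),s["ft_force"].round(1),s["moment"].round(2))
b=shot(0,"scene",150,240,280,410,6);cv2.imwrite("pics/p2.png",b)
E
```

```text
[-85.  -93.9  90.4] [ 0.4 -0.1 -0.8] [0.23 0.46 0.01]
```

View pics/p2.png

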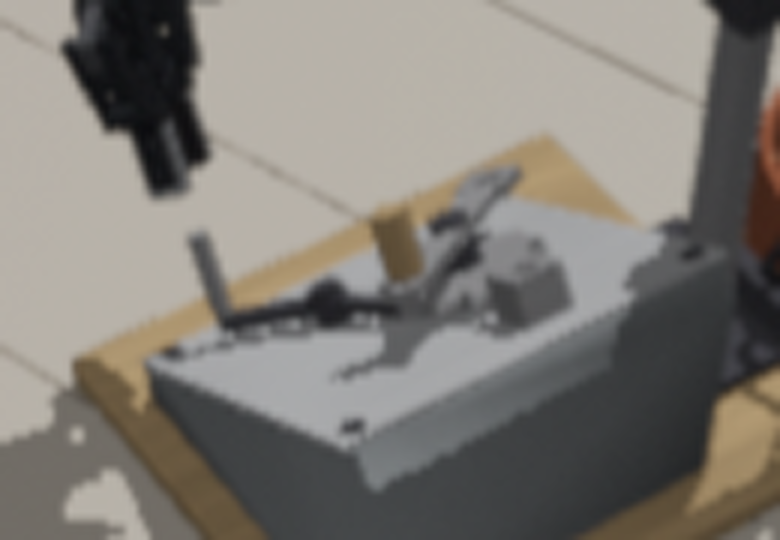

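The call was refused because every field has to be present. The picture is unchanged: fingers above the post. I'll resend with all fields.

Emit:
carry_out(
  moves=[
    {"dx":0,"dy":0,"dz":0.015,"rx":0,"ry":0,"rz":0,"grip":0.034},
    {"dx":0,"dy":0,"dz":0.03,"rx":0,"ry":0,"rz":0,"grip":0.034},
    {"dx":0,"dy":0,"dz":0.04,"rx":0,"ry":0,"rz":0,"grip":0.034},
    {"dx":0,"dy":0,"dz":0.05,"rx":0,"ry":0,"rz":0,"grip":0.034},
    {"dx":0,"dy":0,"dz":0.06,"rx":0,"ry":0,"rz":0,"grip":0.034},
    {"dx":0,"dy":0,"dz":0.06,"rx":0,"ry":0,"rz":0,"grip":0.034},
  ],
)

```text
time: 3.98
eef_pos: [0.4933, 0.0378, 0.0942]
eef_rot: [-0.627, 2.565, -0.402]
ft_force: [0.4, -0.7, 0.4]
opening: 0.0339
gripper_force: 0.0
```

```bash
python3 - <<'E'
from h import *
s=state();print(indeck(),s["ft_force"].round(1),s["moment"].round(2),s["opening"])
E
```

```text
[-85.7 -95.2  29. ] [ 0.4 -0.7  0.4] [0.16 0.55 0.01] 0.03393874319153266
```

Emit:
carry_out(
  moves=[
    {"dx":0,"dy":0,"dz":0,"rx":0,"ry":0,"rz":0,"grip":0.022},
    {"dx":0,"dy":0,"dz":0,"rx":0,"ry":0,"rz":0,"grip":0.022},
    {"dx":0,"dy":0.004,"dz":0,"rx":0,"ry":0,"rz":0,"grip":0.022},
    {"dx":0,"dy":0.008,"dz":0,"rx":0,"ry":0,"rz":0,"grip":0.022},
  ],
)

```text
time: 4.47
eef_pos: [0.4912, 0.0445, 0.093]
eef_rot: [-0.625, 2.562, -0.404]
ft_force: [1.2, -4.8, 2.5]
opening: 0.022
gripper_force: 2.6
```

```bash
cat >> h.py <<'E'
def crank(guess):
    """crank angle from knob top / eye seen by both cameras (network), bias-corrected by the fit"""
    bias=dict(top=[.41,.56],scene=[.75,-.12]);A=np.linspace(-.7,3.8,451)
    for c in("top","scene"):
        tm=state()["time"];get_image(c)
        for n,s,h in(("knob_top",-1,.074),("eye",1,.038)):
            P=np.c_[s*.062*np.cos(A),s*.062*np.sin(A),0*A+h]@Rm.T+t
            q=proj(c,P)+bias[c]
            for d in tip_of(n,c)[:2]:
                e=np.hypot(*(q-d["xy"]).T);i=e.argmin();print(c,n,"t",round(tm,2),"ang",A[i].round(2),"err",e[i].round(1),"conf",round(d["conf"],2))
E
python3 - <<'E'
from h import *
s=state();print(indeck(),(Rm.T@s["ft_force"]).round(1),s["opening"],s["gripper_force"])
crank(2)
E
```

```text
[-89.8 -89.6  30.1] [ 3.6 -4.1  0.7] 0.021997162249431393 2.635059356689453
top knob_top t 4.47 ang 2.14 err 1.0 conf 0.75
top eye t 4.47 ang 2.3 err 1.3 conf 0.71
scene knob_top t 4.62 ang 2.46 err 3.1 conf 0.74
scene eye t 4.62 ang 2.18 err 2.6 conf 0.85
```

Emit:
carry_out(
  moves=[
    {"dx":0,"dy":0.006,"dz":0,"rx":0,"ry":0,"rz":0,"grip":0.022},
    {"dx":0,"dy":0.011,"dz":0,"rx":0,"ry":0,"rz":0,"grip":0.022},
    {"dx":0,"dy":0.016,"dz":0,"rx":0,"ry":0,"rz":0,"grip":0.022},
    {"dx":0,"dy":0.016,"dz":0,"rx":0,"ry":0,"rz":0,"grip":0.022},
  ],
)

```text
time: 5.28
eef_pos: [0.4849, 0.059, 0.086]
eef_rot: [-0.628, 2.563, -0.402]
ft_force: [0.7, -1.3, 0.7]
opening: 0.0219
gripper_force: 0.6
```

```bash
cat > c.py <<'E'
from h import *
s=state();print(indeck(),(Rm.T@s["ft_force"]).round(1))
bias=[.41,.56];A=np.linspace(-.75,3.8,456);get_image("top");tm=state()["time"]-.05
for n,s_,h in(("knob_top",-1,.074),("eye",1,.038)):
    q=proj("top",np.c_[s_*.062*np.cos(A),s_*.062*np.sin(A),0*A+h]@Rm.T+t)+bias
    for d in tip_of(n,"top")[:2]:
        e=np.hypot(*(q-d["xy"]).T);i=e.argmin();print(n,"t",round(tm,2),"ang",A[i].round(2),"err",e[i].round(1),"conf",round(d["conf"],2))
print(state()["time"])
E
python3 c.py
```

```text
[-102.4  -77.8   29.8] [ 1.3 -1.   0.1]
eye t 5.28 ang 2.2 err 3.1 conf 0.73
5.425
```

Emit:
carry_out(
  moves=[
    {"dx":0,"dy":0,"dz":0,"rx":0,"ry":0,"rz":0,"grip":0.022},
    {"dx":0,"dy":0,"dz":0,"rx":0,"ry":0,"rz":0,"grip":0.022},
    {"dx":0,"dy":0,"dz":0,"rx":0,"ry":0,"rz":0,"grip":0.022},
    {"dx":0,"dy":0,"dz":0,"rx":0,"ry":0,"rz":0,"grip":0.022},
  ],
)

```text
time: 5.92
eef_pos: [0.4851, 0.0583, 0.0862]
eef_rot: [-0.626, 2.564, -0.402]
ft_force: [0.2, -1.1, -0.1]
opening: 0.022
gripper_force: 0.5
```

```bash
python3 c.py
```

```text
[-102.   -78.4   29.8] [ 0.4 -0.9 -0.4]
knob_top t 5.92 ang 1.6 err 2.9 conf 0.78
knob_top t 5.92 ang 3.8 err 62.6 conf 0.66
eye t 5.92 ang 1.76 err 1.3 conf 0.8
6.075
```

Emit:
carry_out(
  moves=[
    {"dx":0,"dy":0,"dz":0,"rx":0,"ry":0,"rz":0,"grip":0.022},
    {"dx":0,"dy":0,"dz":0,"rx":0,"ry":0,"rz":0,"grip":0.022},
    {"dx":0,"dy":0,"dz":0,"rx":0,"ry":0,"rz":0,"grip":0.022},
  ],
)

```text
time: 6.45
eef_pos: [0.4851, 0.0584, 0.0862]
eef_rot: [-0.626, 2.564, -0.402]
ft_force: [-0.3, -1.1, 0.5]
opening: 0.0223
gripper_force: 0.5
```

```bash
python3 c.py
```

```text
[-102.   -78.3   29.8] [ 0.3 -1.1  0.4]
knob_top t 6.45 ang 1.22 err 1.5 conf 0.84
eye t 6.45 ang -0.75 err 121.1 conf 0.74
eye t 6.45 ang 1.3 err 0.7 conf 0.72
6.6
```

Emit:
carry_out(
  moves=[
    {"dx":0,"dy":0,"dz":0,"rx":0,"ry":0,"rz":0,"grip":0.022},
    {"dx":0,"dy":0,"dz":0,"rx":0,"ry":0,"rz":0,"grip":0.022},
    {"dx":0,"dy":0,"dz":0,"rx":0,"ry":0,"rz":0,"grip":0.022},
  ],
)

```text
time: 6.98
eef_pos: [0.4851, 0.0584, 0.0862]
eef_rot: [-0.626, 2.564, -0.402]
ft_force: [-0.8, -1.5, 0.1]
opening: 0.0223
gripper_force: 0.5
```

```bash
python3 c.py
```

```text
[-102.   -78.3   29.8] [-0.2 -1.6  0.2]
knob_top t 6.98 ang 0.93 err 0.5 conf 0.92
eye t 6.98 ang 0.96 err 1.0 conf 0.89
7.125
```

Emit:
carry_out(
  moves=[
    {"dx":0,"dy":0,"dz":0,"rx":0,"ry":0,"rz":0,"grip":0.022},
    {"dx":0,"dy":0,"dz":0,"rx":0,"ry":0,"rz":0,"grip":0.022},
    {"dx":0,"dy":0,"dz":0,"rx":0,"ry":0,"rz":0,"grip":0.022},
    {"dx":0,"dy":0,"dz":0,"rx":0,"ry":0,"rz":0,"grip":0.022},
  ],
)

```text
time: 7.62
eef_pos: [0.4852, 0.0584, 0.0863]
eef_rot: [-0.626, 2.564, -0.402]
ft_force: [-0.3, -1.3, 1.0]
opening: 0.022
gripper_force: 0.5
```

```bash
python3 c.py
```

```text
[-101.9  -78.3   29.8] [ 0.6 -1.4  0.8]
knob_top t 7.62 ang 0.56 err 3.7 conf 0.72
eye t 7.62 ang 0.53 err 1.4 conf 0.89
7.775
```

Emit:
carry_out(
  moves=[
    {"dx":0,"dy":0,"dz":0,"rx":0,"ry":0,"rz":0,"grip":0.022},
    {"dx":0,"dy":-0.015,"dz":0,"rx":0,"ry":0,"rz":0,"grip":0.022},
    {"dx":0,"dy":-0.024,"dz":0,"rx":0,"ry":0,"rz":0,"grip":0.022},
    {"dx":0,"dy":-0.024,"dz":0,"rx":0,"ry":0,"rz":0,"grip":0.022},
    {"dx":0,"dy":-0.024,"dz":0,"rx":0,"ry":0,"rz":0,"grip":0.022},
    {"dx":0,"dy":-0.024,"dz":0,"rx":0,"ry":0,"rz":0,"grip":0.022},
  ],
)

```text
time: 8.52
eef_pos: [0.4935, 0.0382, 0.0951]
eef_rot: [-0.627, 2.564, -0.402]
ft_force: [0.9, 0.5, -0.2]
opening: 0.0221
gripper_force: 0.0
```

```bash
python3 c.py
```

```text
[-85.2 -94.8  29.7] [ 0.5  0.8 -0.5]
knob_top t 8.52 ang 0.02 err 2.0 conf 0.83
knob_top t 8.52 ang 3.07 err 41.2 conf 0.43
eye t 8.52 ang -0.1 err 1.3 conf 0.76
8.675
```

Emit:
carry_out(
  moves=[
    {"dx":0,"dy":0,"dz":0,"rx":0,"ry":0,"rz":0,"grip":0.034},
    {"dx":0,"dy":0,"dz":-0.02,"rx":0,"ry":0,"rz":0,"grip":0.034},
    {"dx":0,"dy":0,"dz":-0.06,"rx":0,"ry":0,"rz":0,"grip":0.034},
    {"dx":0,"dy":0,"dz":-0.09,"rx":0,"ry":0,"rz":0,"grip":0.06},
    {"dx":0,"dy":0,"dz":-0.09,"rx":0,"ry":0,"rz":0,"grip":0.06},
  ],
)

```text
time: 9.3
eef_pos: [0.4498, 0.0536, 0.1756]
eef_rot: [-0.625, 2.557, -0.402]
ft_force: [0.6, 0.7, 0.2]
opening: 0.0599
gripper_force: 0.0
```

```bash
python3 c.py; python3 - <<'E'
from h import *
print(state()["joint_pos"].round(2))
a=shot(0,"top",150,250,250,350,6);cv2.imwrite("pics/p3.png",a)
# grasp pose: tool y along rest x (up to sign), tool z down
x=np.radians(82.55-90)
for sg in(1,-1):
    y=-sg*np.array([np.cos(x),np.sin(x),0]);z=np.array([0,0,-1.]);Rt=np.c_[np.cross(y,z),y,z]
    for zz in(.20,.048):go(np.array([*pin,zz]),Rt,f"pin {sg} {zz}")
print(pin)
E
```

```text
[-81.7 -93.9 122.5] [0.4 0.8 0. ]
knob_top t 9.3 ang -0.01 err 0.8 conf 0.89
knob_top t 9.3 ang 1.1 err 91.4 conf 0.28
eye t 9.3 ang -0.06 err 0.7 conf 0.82
9.45
[ 0.13 -0.73 -0.73  1.06 -0.23 -0.41]
pin 1 0.2 d(mm) [ 162.  -336.6   44.9] rot(deg) [-31.8   9.4 -53.6] t 9.5
pin 1 0.048 d(mm) [ 217.9 -278.9  173.9] rot(deg) [-31.8   9.4 -53.6] t 9.5
pin -1 0.2 d(mm) [ 162.  -336.6   44.9] rot(deg) [ 11.1  37.4 121.1] t 9.5
pin -1 0.048 d(mm) [ 217.9 -278.9  173.9] rot(deg) [ 11.1  37.4 121.1] t 9.5
[ 0.46336579 -0.32194872]
```

View pics/p3.png

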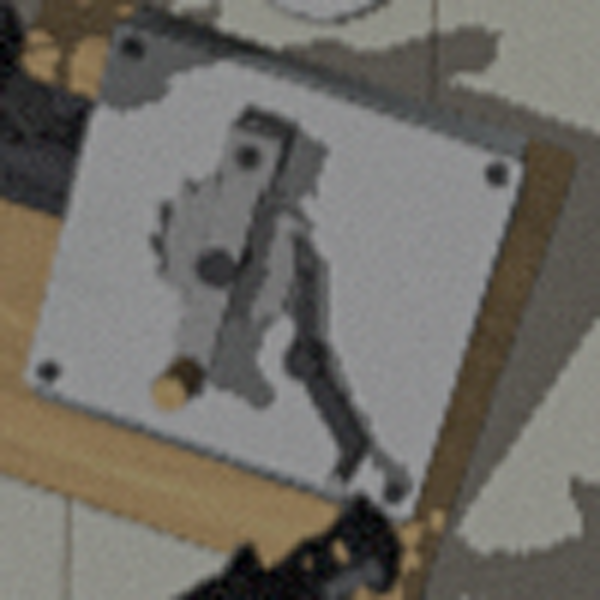

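The eye is directly over the lock block at (248,156) in the crop, the knob is down-slope, and the pawl is in. Before the grasp I cross-check the pin position.

```bash
python3 - <<'E'
from h import *
bt,bs=np.array([.41,.56]),np.array([.75,-.12])
print(at_z("top",np.array([420.6,237.6])-bt,.076),at_z("scene",np.array([226.06,274.25])-bs,.076))
for c,b in(("top",bt),("scene",bs)):
    im=get_image(c)
    for n in("pin_mid","rest","pin_tip"):
        for d in tip_of(n,c)[:2]:print(c,n,round(d["conf"],2),at_z(c,np.array(d["xy"])-b,{"pin_mid":.04,"rest":0,"pin_tip":.004}[n]).round(4))
# template: centre of bright pin top in top image
g=cv2.cvtColor(cv2.imread("pics/top0.png"),6)[225:252,408:432];print(g[4:22,4:20])
E
```

```text
[ 0.4638968  -0.32159685  0.076     ] [ 0.46285568 -0.32227839  0.076     ]
top pin_mid 0.66 [0.6751 0.1084 0.04  ]
top pin_mid 0.6 [ 0.4644 -0.3207  0.04  ]
top rest 0.74 [ 0.4642 -0.3195  0.    ]
top pin_tip 0.32 [ 0.5935 -0.3434  0.004 ]
scene pin_mid 0.62 [ 0.4583 -0.3223  0.04  ]
scene rest 0.64 [ 0.4625 -0.3127 -0.    ]
scene pin_tip 0.45 [ 0.4708 -0.3187  0.004 ]
[[ 78  79  88 111 111 140 137 133 137 139 137 141 137 134 138 136]
 [ 82  79  78  80  86 108 111 136 140 137 135 139 137 136 136 139]
 [ 84  80  84  78  79  79  82 108 117 137 137 136 140 135 136 135]
 [ 64  73  78 104  98  91  92  91  88 111 116 112 113 111 112 136]
 [ 25  64  65 106 106 104 102 102  96  97 100  97  98  92  90 109]
 [ 40  55  65  86 104 103 104 108 102 107 109 104 105 106  91  86]
 [ 36  62  57  67 105 102 105 107  95 104 104  90  84  86  81  78]
 [ 33  63  64  66 108 106  91  92 101 104 105  71  66  60  74  85]
 [ 49  65  58  66 106  89  69 106 109 107 104  75  63  71  81  93]
 [ 53  61  71  84 105  66  62 109 112 113 108  69  60  70  86  84]
 [ 57  67  91  91 109  68  52 104 111 117 103  63  60  70  83  87]
 [ 52  66 104 103  91  76  63  79  98  89  90  89  97  99  83  78]
 [ 63  84 101  96  86  88  89  82  89  78  90 108 115 108  85  62]
 [ 91 107 100 102  94 108 107  91 108 100 107 109 107 101  82  57]
 [107 109 110 107 108 110 110 101 111 107 107 106 101  98  85  49]
 [111 112 112 114 110 110 109 112 109 110 108 112 111  96  80  52]
 [ 82  84  88  86  97 102  99 100 104 110 109 108 106  88  80  68]
 [ 92  78  73  68  76  78  77  76  84  85  84  91  93  90  82  71]]
```

Emit:
carry_out(
  moves=[
    {"dx":0.162,"dy":-0.337,"dz":0.045,"rx":-31.8,"ry":9.4,"rz":-53.6,"grip":0.05},
    {"dx":0.162,"dy":-0.337,"dz":0.045,"rx":-31.8,"ry":9.4,"rz":-53.6,"grip":0.05},
    {"dx":0.162,"dy":-0.337,"dz":0.045,"rx":-31.8,"ry":9.4,"rz":-53.6,"grip":0.05},
    {"dx":0.162,"dy":-0.337,"dz":0.045,"rx":-31.8,"ry":9.4,"rz":-53.6,"grip":0.05},
    {"dx":0.162,"dy":-0.337,"dz":0.045,"rx":-31.8,"ry":9.4,"rz":-53.6,"grip":0.05},
    {"dx":0.162,"dy":-0.337,"dz":0.045,"rx":-31.8,"ry":9.4,"rz":-53.6,"grip":0.05},
    {"dx":0.162,"dy":-0.337,"dz":0.045,"rx":-31.8,"ry":9.4,"rz":-53.6,"grip":0.05},
    {"dx":0.162,"dy":-0.337,"dz":0.045,"rx":-31.8,"ry":9.4,"rz":-53.6,"grip":0.05},
    {"dx":0.162,"dy":-0.337,"dz":0.045,"rx":-31.8,"ry":9.4,"rz":-53.6,"grip":0.05},
    {"dx":0.162,"dy":-0.337,"dz":0.045,"rx":-31.8,"ry":9.4,"rz":-53.6,"grip":0.05},
  ],
)

```text
time: 11.15
eef_pos: [0.4641, -0.321, 0.2027]
eef_rot: [-2.072, 2.357, -0.003]
ft_force: [-0.1, 0.8, 0.5]
opening: 0.0498
gripper_force: 0.0
```

```bash
cat >> h.py <<'E'
_x=np.radians(82.55-90);_y=-np.array([np.cos(_x),np.sin(_x),0]);Rpin=np.c_[np.cross(_y,[0,0,-1.]),_y,[0,0,-1.]]
E
python3 - <<'E'
from h import *
print(state()["joint_pos"].round(2),state()["eef_pos"])
for z in(.1,.048):go(np.array([*pin,z]),Rpin,z)
print("mill",at_z("top",[428,191.9],.145),at_z("top",[421.3,200],.05),tip_of("mill","scene")[:2])
E
```

```text
[-0.73  0.14  0.14  1.57  0.   -2.17] [ 0.4640723  -0.32097734  0.20269901]
0.1 d(mm) [  1.2   1.  102.7] rot(deg) [-0.2  0.1  0.1] t 11.15
0.048 d(mm) [  1.2   1.2 154.7] rot(deg) [-0.2  0.1  0.1] t 11.15
mill [ 0.59721386 -0.33571619  0.145     ] [ 0.58917213 -0.33245249  0.05      ] [{'xy': [257.2, 317.1], 'conf': 0.84}, {'xy': [213.3, 301.2], 'conf': 0.74}]
```

Emit:
carry_out(
  moves=[
    {"dx":0.001,"dy":0.001,"dz":0.05,"rx":0,"ry":0,"rz":0,"grip":0.05},
    {"dx":0.001,"dy":0.001,"dz":0.1,"rx":0,"ry":0,"rz":0,"grip":0.05},
    {"dx":0.001,"dy":0.001,"dz":0.125,"rx":0,"ry":0,"rz":0,"grip":0.05},
    {"dx":0.001,"dy":0.001,"dz":0.14,"rx":0,"ry":0,"rz":0,"grip":0.05},
    {"dx":0.001,"dy":0.001,"dz":0.152,"rx":0,"ry":0,"rz":0,"grip":0.05},
    {"dx":0.001,"dy":0.001,"dz":0.152,"rx":0,"ry":0,"rz":0,"grip":0.05},
  ],
)

```text
time: 11.95
eef_pos: [0.4634, -0.3226, 0.05]
eef_rot: [-2.071, 2.358, -0.002]
ft_force: [0.3, -0.4, 0.5]
opening: 0.0498
gripper_force: 0.0
```

```bash
python3 - <<'E'
from h import *
s=state();print(s["eef_pos"],s["ft_force"].round(1))
go(np.array([*pin,.048]),Rpin)
cv2.imwrite("pics/p4.png",cv2.resize(get_image("scene")[220:320,180:290,::-1],None,fx=6,fy=6,interpolation=2))
E
```

```text
[ 0.46337186 -0.32256117  0.04998941] [ 0.3 -0.4  0.5]
 d(mm) [-0.6  0.1  2. ] rot(deg) [-0.2  0.1  0. ] t 11.95
```

View pics/p4.png

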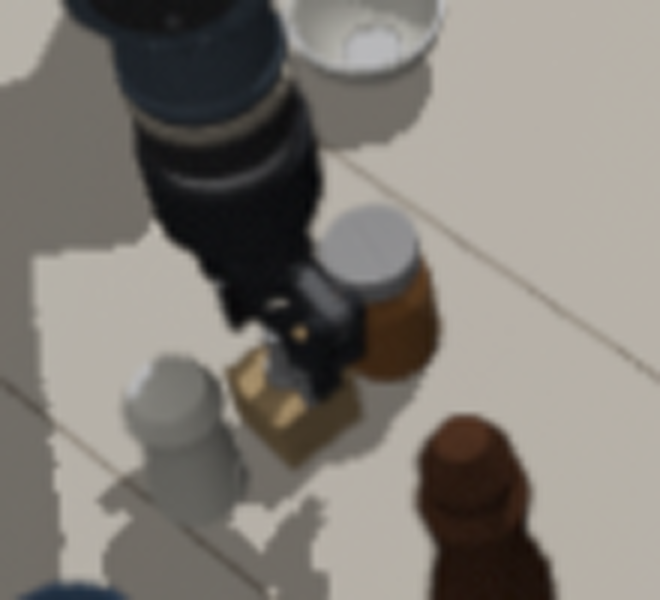

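The gripper straddles the pin on the free sides of the rest, clear of the jar and the shaker. Next I close on the pin.

Emit:
carry_out(
  moves=[
    {"dx":0,"dy":0,"dz":0.002,"rx":0,"ry":0,"rz":0,"grip":0.03},
    {"dx":0,"dy":0,"dz":0.002,"rx":0,"ry":0,"rz":0,"grip":0.02},
    {"dx":0,"dy":0,"dz":0.002,"rx":0,"ry":0,"rz":0,"grip":0.008},
    {"dx":0,"dy":0,"dz":0.002,"rx":0,"ry":0,"rz":0,"grip":0.008},
    {"dx":0,"dy":0,"dz":0.002,"rx":0,"ry":0,"rz":0,"grip":0.008},
    {"dx":0,"dy":0,"dz":0.002,"rx":0,"ry":0,"rz":0,"grip":0.008},
  ],
)

```text
time: 12.75
eef_pos: [0.4638, -0.3233, 0.0487]
eef_rot: [-2.071, 2.359, -0.004]
ft_force: [-0.5, 0.2, 5.5]
opening: 0.0138
gripper_force: 58.6
```

```bash
python3 - <<'E'
from h import *
s=state();print(s["eef_pos"],s["ft_force"].round(1),s["moment"].round(2),s["opening"],s["gripper_force"])
E
```

```text
[ 0.46384162 -0.32328718  0.04866625] [-0.5  0.2  5.5] [-0.    0.13 -0.02] 0.013782141882394244 58.61037790775299
```

Emit:
carry_out(
  moves=[
    {"dx":0,"dy":0,"dz":-0.02,"rx":0,"ry":0,"rz":0,"grip":0.008},
    {"dx":0,"dy":0,"dz":-0.06,"rx":0,"ry":0,"rz":0,"grip":0.008},
    {"dx":0,"dy":0,"dz":-0.12,"rx":0,"ry":0,"rz":0,"grip":0.008},
    {"dx":0,"dy":0,"dz":-0.2,"rx":0,"ry":0,"rz":0,"grip":0.008},
    {"dx":0,"dy":0,"dz":-0.2,"rx":0,"ry":0,"rz":0,"grip":0.008},
    {"dx":0,"dy":0,"dz":-0.2,"rx":0,"ry":0,"rz":0,"grip":0.008},
  ],
)

```text
time: 13.5
eef_pos: [0.4635, -0.3236, 0.2491]
eef_rot: [-2.071, 2.358, -0.006]
ft_force: [0.1, -0.7, -0.2]
opening: 0.014
gripper_force: 59.2
```

```bash
cat >> h.py <<'E'
Rlock=np.c_[-Rm[:,1],-Rm[:,0],-Rm[:,2]]
L=.0447 # pin tip beyond TCP
E
python3 - <<'E'
from h import *
s=state();print(s["eef_pos"],s["ft_force"].round(1),s["opening"],s["gripper_force"],s["joint_pos"].round(2))
go(D(.062,0,.09+L),Rlock)
E
```

```text
[ 0.46353117 -0.32358315  0.24914427] [ 0.1 -0.7 -0.2] 0.013985028497117125 59.1532427072525 [-0.73  0.16  0.25  1.66  0.   -2.17]
 d(mm) [-442.7  -68.8  -12.6] rot(deg) [31.6  3.1 10.6] t 13.5
```

Emit:
carry_out(
  moves=[
    {"dx":-0.443,"dy":-0.069,"dz":-0.013,"rx":31.6,"ry":3.1,"rz":10.6,"grip":0.008},
    {"dx":-0.443,"dy":-0.069,"dz":-0.013,"rx":31.6,"ry":3.1,"rz":10.6,"grip":0.008},
    {"dx":-0.443,"dy":-0.069,"dz":-0.013,"rx":31.6,"ry":3.1,"rz":10.6,"grip":0.008},
    {"dx":-0.443,"dy":-0.069,"dz":-0.013,"rx":31.6,"ry":3.1,"rz":10.6,"grip":0.008},
    {"dx":-0.443,"dy":-0.069,"dz":-0.013,"rx":31.6,"ry":3.1,"rz":10.6,"grip":0.008},
    {"dx":-0.443,"dy":-0.069,"dz":-0.013,"rx":31.6,"ry":3.1,"rz":10.6,"grip":0.008},
    {"dx":-0.443,"dy":-0.069,"dz":-0.013,"rx":31.6,"ry":3.1,"rz":10.6,"grip":0.008},
    {"dx":-0.443,"dy":-0.069,"dz":-0.013,"rx":31.6,"ry":3.1,"rz":10.6,"grip":0.008},
    {"dx":-0.443,"dy":-0.069,"dz":-0.013,"rx":31.6,"ry":3.1,"rz":10.6,"grip":0.008},
    {"dx":-0.443,"dy":-0.069,"dz":-0.013,"rx":31.6,"ry":3.1,"rz":10.6,"grip":0.008},
    {"dx":-0.443,"dy":-0.069,"dz":-0.013,"rx":31.6,"ry":3.1,"rz":10.6,"grip":0.008},
    {"dx":-0.443,"dy":-0.069,"dz":-0.013,"rx":31.6,"ry":3.1,"rz":10.6,"grip":0.008},
  ],
)

```text
time: 15.0
eef_pos: [0.5885, 0.106, 0.2619]
eef_rot: [-1.605, 2.228, -0.635]
ft_force: [-0.0, -0.6, -0.3]
opening: 0.0139
gripper_force: 59.2
```

```bash
python3 - <<'E'
from h import *
s=state();print(indeck(),s["ft_force"].round(1),s["opening"],s["joint_pos"].round(2),s["qvel"].round(2))
go(D(.062,0,.050+L),Rlock)
E
```

```text
[ 61.7  -0.6 134.7] [-0.  -0.6 -0.3] 0.013928893119981035 [ 0.21 -0.27 -0.25  1.1  -0.27 -1.11] [0.01 0.   0.01 0.   0.   0.  ]
 d(mm) [-0.6 -0.4 40. ] rot(deg) [ 0.1 -0.  -0.1] t 15.0
```

Emit:
carry_out(
  moves=[
    {"dx":-0.0005,"dy":0,"dz":0.02,"rx":0,"ry":0,"rz":0,"grip":0.008},
    {"dx":-0.0005,"dy":0,"dz":0.034,"rx":0,"ry":0,"rz":0,"grip":0.008},
    {"dx":-0.0005,"dy":0,"dz":0.034,"rx":0,"ry":0,"rz":0,"grip":0.008},
    {"dx":-0.0005,"dy":0,"dz":0.034,"rx":0,"ry":0,"rz":0,"grip":0.008},
  ],
)

```text
time: 15.5
eef_pos: [0.6058, 0.102, 0.233]
eef_rot: [-1.607, 2.227, -0.635]
ft_force: [0.6, -0.4, -1.2]
opening: 0.014
gripper_force: 59.2
```

```bash
python3 - <<'E'
from h import *
s=state();print(indeck(),(Rm.T@s["ft_force"]).round(1))
im=[np.mean([get_image(c).astype(float) for _ in range(3)],0).astype(np.uint8)[...,::-1] for c in("top","scene")]
for c,i in zip(("top","scene"),im):cv2.imwrite(f"pics/ins_{c}.png",i)
a=im[0][150:200,265:315];b=im[1][165:215,340:390]
cv2.imwrite("pics/p5.png",cv2.hconcat([cv2.resize(x,(400,400),interpolation=2) for x in(a,b)]))
h=indeck()[2]/1e3-L
b=dict(top=[.41,.56],scene=[.75,-.12])
for c,o in(("top",(265,150)),("scene",(340,165))):
    for n,q in dict(eye=D(.062,0,.038),tip=D(.062,0,h),eyec1=D(.076,-.014,.038),eyec2=D(.076,.014,.038),eyec3=D(.048,-.014,.038)).items():print(c,n,((proj(c,q)[0]+b[c]-o+.5)*8-.5).round(0))
    for n in("eye","pin_tip"):
        for d in tip_of(n,c)[:1]:print(c,n,((np.array(d["xy"])-o+.5)*8-.5).round(0),round(d["conf"],2))
E
```

```text
[ 61.4   1.1 100.9] [-0.1 -0.2 -1.4]
top eye [209. 207.]
top tip [197. 221.]
top eyec1 [252. 185.]
top eyec2 [183. 162.]
top eyec3 [234. 252.]
top eye [210. 211.] 0.76
top pin_tip [231. 226.] 0.4
scene eye [215. 206.]
scene tip [201. 159.]
scene eyec1 [205. 227.]
scene eyec2 [268. 196.]
scene eyec3 [163. 216.]
scene pin_tip [-1145.  1427.] 0.69
```

View pics/p5.png

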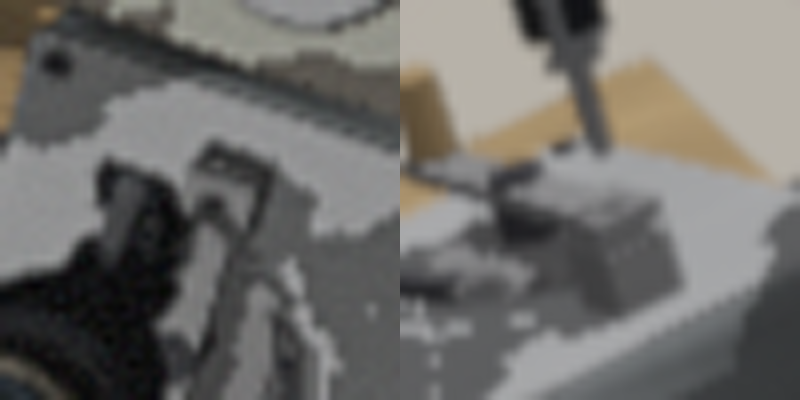

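Scene view: the pin shank runs from (565,50) to (602,152) and points at the eye, about 1 mm to the +y side of the prediction. Top view: the eye hole is at about (212,205), as predicted. I'll shift 1.5 mm towards -y and probe downward slowly.

Emit:
carry_out(
  moves=[
    {"dx":0.0015,"dy":0,"dz":0.008,"rx":0,"ry":0,"rz":0,"grip":0.008},
    {"dx":0.0015,"dy":0,"dz":0.014,"rx":0,"ry":0,"rz":0,"grip":0.008},
    {"dx":0.0015,"dy":0,"dz":0.017,"rx":0,"ry":0,"rz":0,"grip":0.008},
    {"dx":0.0015,"dy":0,"dz":0.02,"rx":0,"ry":0,"rz":0,"grip":0.008},
    {"dx":0.0015,"dy":0,"dz":0.022,"rx":0,"ry":0,"rz":0,"grip":0.008},
    {"dx":0.0015,"dy":0,"dz":0.022,"rx":0,"ry":0,"rz":0,"grip":0.008},
  ],
)

```text
time: 16.75
eef_pos: [0.6163, 0.0969, 0.2139]
eef_rot: [-1.608, 2.227, -0.635]
ft_force: [-0.2, -0.9, 0.1]
opening: 0.0139
gripper_force: 59.2
```

```bash
cat > f.py <<'E'
from h import *
s=state();print(indeck(),"F",(Rm.T@s["ft_force"]).round(1),"M",(Rm.T@s["moment"]).round(2),s["opening"].round(4),s["time"])
E
python3 f.py
```

```text
Traceback (most recent call last):
  File "f.py", line 2, in <module>
    s=state();print(indeck(),"F",(Rm.T@s["ft_force"]).round(1),"M",(Rm.T@s["moment"]).round(2),s["opening"].round(4),s["time"])
                                                                                               ^^^^^^^^^^^^^^^^^^
AttributeError: 'float' object has no attribute 'round'
```

Emit:
carry_out(
  moves=[
    {"dx":0,"dy":0,"dz":0.002,"rx":0,"ry":0,"rz":0,"grip":0.008},
    {"dx":0,"dy":0,"dz":0.004,"rx":0,"ry":0,"rz":0,"grip":0.008},
    {"dx":0,"dy":0,"dz":0.004,"rx":0,"ry":0,"rz":0,"grip":0.008},
  ],
)

```text
time: 17.12
eef_pos: [0.6184, 0.096, 0.2106]
eef_rot: [-1.607, 2.227, -0.636]
ft_force: [-0.5, -1.6, -0.4]
opening: 0.0142
gripper_force: 59.3
```

```bash
sed -i 's/s\["opening"\].round(4)/s["opening"]/' f.py; python3 f.py
```

```text
[61.2 -0.7 74.5] F [-0.2 -1.7 -0.4] M [-0.42  0.51  0.01] 0.014150330938239988 17.125
```

Emit:
carry_out(
  moves=[
    {"dx":0.0003,"dy":0,"dz":0.002,"rx":0,"ry":0,"rz":0,"grip":0.008},
    {"dx":0.0003,"dy":0,"dz":0.004,"rx":0,"ry":0,"rz":0,"grip":0.008},
    {"dx":0.0003,"dy":0,"dz":0.006,"rx":0,"ry":0,"rz":0,"grip":0.008},
    {"dx":0.0003,"dy":0,"dz":0.006,"rx":0,"ry":0,"rz":0,"grip":0.008},
  ],
)

```text
time: 17.62
eef_pos: [0.6213, 0.095, 0.2053]
eef_rot: [-1.608, 2.227, -0.635]
ft_force: [0.3, -1.5, -0.0]
opening: 0.0142
gripper_force: 59.2
```

```bash
python3 f.py
```

```text
[61.  -0.7 68.3] F [ 0.6 -1.3 -0.4] M [-0.43  0.47  0.  ] 0.01417342771412299 17.625
```

Emit:
carry_out(
  moves=[
    {"dx":0.0003,"dy":0,"dz":0.003,"rx":0,"ry":0,"rz":0,"grip":0.008},
    {"dx":0.0003,"dy":0,"dz":0.006,"rx":0,"ry":0,"rz":0,"grip":0.008},
    {"dx":0.0003,"dy":0,"dz":0.008,"rx":0,"ry":0,"rz":0,"grip":0.008},
    {"dx":0.0003,"dy":0,"dz":0.01,"rx":0,"ry":0,"rz":0,"grip":0.008},
    {"dx":0.0003,"dy":0,"dz":0.01,"rx":0,"ry":0,"rz":0,"grip":0.008},
  ],
)

```text
time: 18.25
eef_pos: [0.6261, 0.0932, 0.1967]
eef_rot: [-1.608, 2.227, -0.634]
ft_force: [0.4, -1.3, -0.7]
opening: 0.0145
gripper_force: 59.3
```

```bash
python3 f.py
```

```text
[60.8 -0.9 58.3] F [ 0.3 -1.1 -1. ] M [-0.3   0.48 -0.04] 0.014474726949384233 18.25
```

Emit:
carry_out(
  moves=[
    {"dx":0,"dy":0,"dz":0.004,"rx":0,"ry":0,"rz":0,"grip":0.008},
    {"dx":0,"dy":0,"dz":0.008,"rx":0,"ry":0,"rz":0,"grip":0.008},
    {"dx":0,"dy":0,"dz":0.01,"rx":0,"ry":0,"rz":0,"grip":0.008},
    {"dx":0,"dy":0,"dz":0.011,"rx":0,"ry":0,"rz":0,"grip":0.008},
    {"dx":0,"dy":0,"dz":0.011,"rx":0,"ry":0,"rz":0,"grip":0.008},
  ],
)

```text
time: 18.88
eef_pos: [0.6316, 0.0913, 0.1874]
eef_rot: [-1.608, 2.227, -0.634]
ft_force: [0.3, -1.2, -1.0]
opening: 0.0142
gripper_force: 59.3
```

```bash
python3 f.py
```

```text
[60.8 -1.  47.4] F [ 0.1 -1.  -1.2] M [-0.36  0.61 -0.02] 0.014164363179085373 18.875
```

Tip depth is now about 23 mm with no collar contact yet, so I press gently.

Emit:
carry_out(
  moves=[
    {"dx":0,"dy":0,"dz":0.001,"rx":0,"ry":0,"rz":0,"grip":0.008},
    {"dx":0,"dy":0,"dz":0.002,"rx":0,"ry":0,"rz":0,"grip":0.008},
    {"dx":0,"dy":0,"dz":0.0025,"rx":0,"ry":0,"rz":0,"grip":0.008},
    {"dx":0,"dy":0,"dz":0.0025,"rx":0,"ry":0,"rz":0,"grip":0.008},
  ],
)

```text
time: 19.38
eef_pos: [0.6319, 0.0914, 0.1873]
eef_rot: [-1.609, 2.226, -0.634]
ft_force: [-12.0, 0.6, 7.4]
opening: 0.014
gripper_force: 60.6
```

```bash
python3 f.py
```

```text
[60.9 -0.7 47.1] F [-5.9 -3.2 12.4] M [-0.71  1.57  0.02] 0.013989901162193603 19.375
```

Collar seated at 12 N axial. I relax, release and retract.

Emit:
carry_out(
  moves=[
    {"dx":0,"dy":0,"dz":-0.0018,"rx":0,"ry":0,"rz":0,"grip":0.008},
    {"dx":0,"dy":0,"dz":-0.0018,"rx":0,"ry":0,"rz":0,"grip":0.02},
    {"dx":0,"dy":0,"dz":-0.0018,"rx":0,"ry":0,"rz":0,"grip":0.04},
    {"dx":0,"dy":0,"dz":-0.0018,"rx":0,"ry":0,"rz":0,"grip":0.04},
    {"dx":0,"dy":0,"dz":-0.015,"rx":0,"ry":0,"rz":0,"grip":0.04},
    {"dx":0,"dy":0,"dz":-0.05,"rx":0,"ry":0,"rz":0,"grip":0.04},
    {"dx":0,"dy":0,"dz":-0.11,"rx":0,"ry":0,"rz":0,"grip":0.04},
    {"dx":0,"dy":0,"dz":-0.16,"rx":0,"ry":0,"rz":0,"grip":0.04},
    {"dx":0,"dy":0,"dz":-0.16,"rx":0,"ry":0,"rz":0,"grip":0.04},
    {"dx":0,"dy":0,"dz":-0.16,"rx":0,"ry":0,"rz":0,"grip":0.04},
  ],
)

```text
time: 20.62
eef_pos: [0.5527, 0.1177, 0.3223]
eef_rot: [-1.607, 2.226, -0.635]
ft_force: [0.3, 0.1, 0.1]
opening: 0.0401
gripper_force: 0.0
```

```bash
python3 f.py; python3 c.py; python3 - <<'E'
from h import *
for c in("top","scene"):
    get_image(c);b=dict(top=[.41,.56],scene=[.75,-.12])[c]
    print(c,"expect mid",(proj(c,D(.062,0,.038))[0]+b).round(1),"tip",(proj(c,D(.062,0,.002))[0]+b).round(1),"top",(proj(c,D(.062,0,.074))[0]+b).round(1),"rest",proj(c,[*pin,.04]).round(1))
    print("  mid",[(np.round(d["xy"],1),round(d["conf"],2)) for d in tip_of("pin_mid",c)[:3]],"region",[(np.round(d["xy"],1),int(d["pixels"].sum()),round(d["conf"],2)) for d in regions_of("pin_mid",c)[:3]])
E
```

```text
[ 61.7  -0.7 205.9] F [ 0.2  0.2 -0. ] M [-0.04  0.6   0.04] 0.040115450157718904 20.625
[ 61.7  -0.7 205.9] [ 0.2  0.2 -0. ]
knob_top t 20.62 ang 0.04 err 1.0 conf 0.68
eye t 20.62 ang 0.01 err 3.1 conf 0.74
20.775
top expect mid [290.7 175.4] tip [293.5 172.1] top [287.7 178.9] rest [[418.3 238.4]]
  mid [(array([292.9, 177.6]), 0.58), (array([417.8, 239.6]), 0.19)] region []
scene expect mid [366.5 190.3] tip [369.8 201.5] top [363.1 178.9] rest [[227.5 281.6]]
  mid [(array([194.7, 345.5]), 0.36)] region [(array([364.8, 184.9]), 81, 0.45), (array([210.4, 292.9]), 413, 0.31)]
```

```bash
python3 -c "
from rig import *
print(close_job())"
```

```text
the job is handed in; nothing more can be done
None
```

I handed in the job after about 21 s of robot time. My measurements say it succeeded, but the hand-in gave no verdict: the pawl was held off and the crank ran back at about 0.7 rad/s to rest at 0, and the lock pin is through the eye, its collar seated and about 24 mm deep in the lock hole, with the gripper clear.

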